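# Centre the wobbly seasoning jar on the bench scale

## Task

The small seasoning jar stands off to one side of the scale's round pan. With light pushes or taps of the fingers, low down on its belly, slide it to the middle of the pan, within about half a centimetre, and leave it standing upright there, untouched. Do not grip or lift it, knock it over or hit it hard, and leave the bottle, cup and tin around the scale where they are.

Things in the scene. Friction and masses are not known exactly. Their poses are not given: they have to be found in the camera images.
- jar: Terracotta seasoning jar, steel cap, loose, upright on the pan, 58 mm high, 140 to 270 g. Wobbly: foot only 36 mm across, then a belly 64 mm across at 12 to 17 mm height, narrowing to a cap 36 mm across from 44 mm up. Pushed at the belly it slides; near the cap it tips. Origin: centre of its underside, z up its axis. Starts 20 to 42 mm off the pan's middle, any direction.
- pan_middle (a point): Centre of the flat top of the scale's round aluminium pan: fixed, no rim, 140 mm in diameter, top 51 mm above the table. A thin dark circle 80 mm across is marked round its middle, 8 mm outside the belly all round when the jar is centred.
- pan: The same fixed round pan. Origin on its axis, 13 mm below its top face; z up.
- scale: White bench scale housing, fixed, 240 x 190 mm, top 38 mm above the table (buttons to 42 mm), 13 mm below the pan's top. Origin on the table below the middle of the pan; the housing reaches 150 mm towards its own -x (display side), 90 mm to +x, 95 mm to each side.
- sauce_bottle: Bystander: amber sauce bottle with black cap, 52 mm in diameter, 125 mm high, standing loose on the table at least 170 mm from the middle of the pan. Origin: centre of its underside.
- steel_cup: Bystander: open steel cup, 70 mm in diameter, 75 mm high, standing loose on the table at least 170 mm from the middle of the pan. Origin: centre of its underside.
- spice_tin: Bystander: steel tin with paper label, 60 mm in diameter, 90 mm high, standing loose on the table at least 170 mm from the middle of the pan. Origin: centre of its underside.

How it is judged (in metres and radians):
At the end, for the whole second after the job is handed in: The jar stands upright (within 0.06 rad) and at rest on the pan, its axis within 8 mm of the pan's middle (horizontal distance between jar and pan_middle below 0.008 m and z of jar in the frame of pan_middle between -0.003 and 0.003 m and angle between jar's own z axis and vertical below 0.06 rad and linear speed of jar below 0.01 m/s); the robot touches nothing.
It fails at once if the jar is tipped by more than 0.35 rad (angle between jar's own z axis and vertical above 0.35 rad).
It fails at once if the jar is lifted more than 8 mm off the pan (z of jar in the frame of pan_middle above 0.008 m).
It fails at once if the jar falls off the pan (z of jar in the frame of pan_middle below -0.006 m).
It fails at once if the jar is hit, pressed or gripped with more than 10 N (contact force between the fingers and jar above 10 N).
It fails at once if the bottle, cup or tin is moved more than 15 mm (distance of any of sauce_bottle, steel_cup, spice_tin from where it was at the start of the episode above 0.015 m).
It also fails if it takes over 45 s, if anything falls off the work surface, if the arm or the gripper's body presses on something with over 40 N, if the wrist force passes 120 N, or if a joint passes its speed limit or range.

## Robot

A 6-joint arm with a two-finger parallel gripper is mounted at the origin on the work surface. World frame = base frame: x ahead of the robot, y to its left, z up, the work surface at z = 0. Lengths are in mm, angles in rad, forces in N, time in s.
With the tool pointing down it reaches from about 350 to 875 mm from the base axis. Payload 4.2 kg.
Tool frame: the origin (TCP) lies on the centre line of the jaws, within the pads' length; the fingertips stand 25 mm ahead of it and the grasp point (between the pads) lies 6 mm ahead of it; z points along the fingers, y is the line along which they close (so a half turn about z gives the same grasp; the last joint's range is limited). The gripper opens to 85 mm and grips with 20 to 120 N. Pads are 22 mm wide; open, the fingers measure 114 mm over their backs; the gripper's body (76 mm by 85 mm) begins 54 mm behind the grasp point. The pads swing forward as they close: fully open they stand 13 mm farther back than shut.
Start: joints at [1.434, 0.385, 0.008, 0, -1.194, -0.259], TCP at [240.933, 576.672, 256.312] pointing down, gripper open.
Joint ranges: [-3.14, 3.14], [-1.21, 2.06], [-1.07, 1.41], [-3.16, 2.05], [-2.99, -0.16], [-3.1, 3.1]. Speed limits (rad/s): [2.79, 2.79, 3.14, 3.14, 3.14, 3.14].

## Interface

Orientations are given as [roll, pitch, yaw] about the fixed x, y, z axes, in that order (R = Rz(yaw) Ry(pitch) Rx(roll)).
In Python, from plant import ctrl, cams, job gives the robot as it stands. The module is installed in compiled form; this text tells all that it offers.
- The arm moves only by the tool carry_out, never from a script. Its argument "increments" is a list of rows, each an object with "rotation": the turn, a rotation vector about the tool's x, y, z in degrees, a list of three; "dp": the shift along the tool's x, y, z in mm, a list of three; "hand": the closure, from -1 (fully open) to 1 (shut). In form: [{"rotation": [rx, ry, rz], "dp": [x, y, z], "hand": hand}, ...]. A call has 1 to 20 rows; each row is the pose to reach, as a shift and turn from the pose commanded when the call began, along the tool's axes at that moment; what a row does not reach only later rows make up. A row lasts 1/10 s, in which the tool goes at most 50 mm and 8.59 degrees, less where a joint would pass 70% of its speed; a pose out of reach is approached as far as the arm can. A call with a gripper value outside its range is refused whole. The fingers move at their own pace and stop on an object; the grip force is fixed at half the most. Time passes only in rows, so rows that repeat a pose let the fingers close. It gives the time, the measured TCP pose, the force, the opening and the grip force at its end, in the units of the state.
- ctrl.get_state(): the state, without advancing time (a new reading comes with each control period).
- cams.grab_frame(name): name is "scene" or "top"; returns a dict with "image" (400x640x3 uint8, blue, green, red), "fx", "fy", "cx", "cy" (pixels), "k1" (the pictures are not rectified: a ray, as slopes to the right and down, at radius r is drawn at 1 + k1 r^2 times it, then the intrinsics apply), "eye" and "rotation" of the camera in the world. Camera axes: x right, y down, z forward; pixel columns grow to the right and rows downward; lengths in mm; the calibration is good to about 2 mm. A picture is of the moment at which its call begins. There is no depth.
- job.job_done(): hands the job in; it is judged then, once.
The state is a dict: "clock": time; "joint_positions": joint angles; "qvel": joint speeds; "joint_efforts": joint torques, N m; "position": TCP position; "orientation": TCP orientation; "wrist_force": force on the tool from outside, world axes, zero at the start; "wrist_torque": the same for the moment, N m; "opening": finger opening in mm; "grip_force": force on a finger pad.
Only numpy, scipy, OpenCV 4.12 (cv2) and the standard library are available. Lean on these libraries where they do the work, as an engineer would, in place of code of your own. Each camera call takes 0.05 s, during which the arm holds its last target. There are 200 camera calls.

## Working session

There is one attempt and no reset: what is moved stays moved. The work goes in short steps, Python scripts to look and compute and a tool call to move; the robot and the scene stay as the last step left them, time stands still between calls to the robot, and variables do not carry over. Pictures are saved under pics/ and viewed, at most 10 in all, crops included, and the job is handed in when it is done.

Besides the shell and the picture viewer there is one more tool, called after "Request:" as name([rows], argument=value, ...), one row to a line, values as JSON. carry_out: Moves the arm, as the interface text tells. Its arguments: {"type":"object","properties":{"increments":{"type":"array","items":{"type":"object","properties":{"rotation":{"type":"array","items":{"type":"number"}},"dp":{"type":"array","items":{"type":"number"}},"hand":{"type":"number"}}}}},"required":["increments"]}

```bash
mkdir -p pics; cat > h.py <<'E'
import numpy as np, cv2
from plant import ctrl, cams, job
def grab(n,f):
    d=cams.grab_frame(n); cv2.imwrite('pics/'+f,d['image']); return d
def ray(d,u,v):
    x,y=(u-d['cx'])/d['fx'],(v-d['cy'])/d['fy']; a,b=x,y
    for _ in range(20):
        s=1+d['k1']*(a*a+b*b); a,b=x/s,y/s
    return np.array(d['eye']),np.array(d['rotation'])@np.array([a,b,1.])
def at(d,u,v,z):
    e,r=ray(d,u,v); return e+r*(z-e[2])/r[2]
def px(d,p):
    c=np.array(d['rotation']).T@(np.array(p,float)-np.array(d['eye'])); a,b=c[:2]/c[2]
    s=1+d['k1']*(a*a+b*b); return np.array([d['fx']*a*s+d['cx'],d['fy']*b*s+d['cy']])
E
python3 - <<'E'
from h import *
for n in('top','scene'):
    d=grab(n,n+'0.png'); print(n,d['eye'],np.round(d['rotation'],3).tolist(),d['fx'],d['k1'])
s=ctrl.get_state();print(s['position'],s['orientation'],s['opening'],s['clock'])
E
```

```text
top [ 467.53834603   48.04412689 1123.17781808] [-3.01, 0.021, -1.565] 520.4200032259855 -0.019203742988175333
scene [ 985.15161948 -331.96302718 1039.31357771] [-2.626, 0.011, 0.783] 451.5068514605975 -0.07932703979958658
[240.77004281 576.24834505 255.32347497] [ 3.13962897e+00 -1.23026290e-04 -3.95910925e-01] 85.51895668029243 0.1
```

View pics/top0.png

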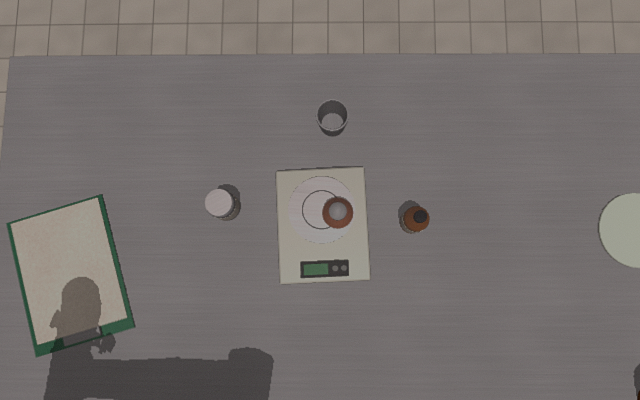

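View pics/scene0.png

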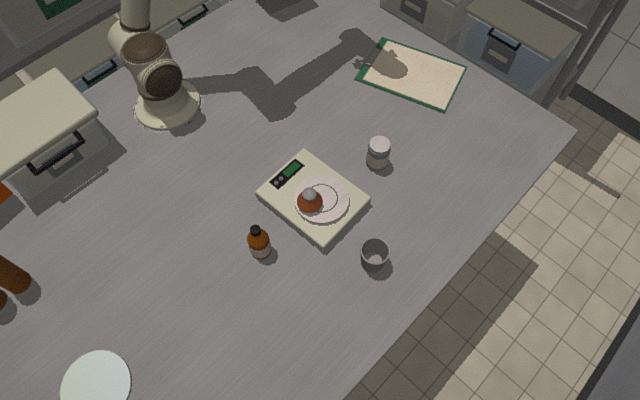

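The top view shows the pan at about (322,210), the jar's belly around (338,212), the bottle at (417,218), the cup at (332,117) and the tin at (219,203). I'll refine these numerically.

```bash
sed -i "s/^from plant.*/&\nfrom scipy.spatial.transform import Rotation as Ro/; s/cv2.imwrite('pics/d['rotation']=Ro.from_euler('xyz',d['rotation']).as_matrix(); cv2.imwrite('pics/" h.py
cat >> h.py <<'E'
from scipy.optimize import least_squares
def jarmask(d,pan=(322,210)):
    b,g,r=[d['image'][...,i].astype(int) for i in range(3)]
    m=((r-b>30)&(r>60)).astype(np.uint8)
    n,l,s,c=cv2.connectedComponentsWithStats(m)
    k=[i for i in range(1,n) if np.hypot(*(c[i]-pan))<38 and s[i,4]>60]
    m=np.isin(l,k).astype(np.uint8)
    cs=np.vstack(cv2.findContours(m,cv2.RETR_EXTERNAL,cv2.CHAIN_APPROX_NONE)[0])
    return cv2.convexHull(cs)[:,0].astype(float),m
def circ(P,R=None):
    f=lambda q:np.hypot(P[:,0]-q[0],P[:,1]-q[1])-(q[2] if R is None else R)
    return least_squares(f,[*P.mean(0),R or 30],loss='soft_l1',f_scale=1).x
def jar(d):
    h,m=jarmask(d); P=np.array([at(d,u,v,66)[:2] for u,v in h]); return circ(P),m
E
python3 - <<'E'
from h import *
d=grab('top','t1.png'); q,m=jar(d); print('jar',q,m.sum())
# pan: world rim estimate by dark ring pixels: rectify plane z=51 at 0.25mm/px
c0=at(d,322,210,51); print(c0)
S=4;N=720
X,Y=np.meshgrid(np.arange(N),np.arange(N)) # col->-y, row->-x
W=np.stack([c0[0]+(N/2-Y)/S,c0[1]+(N/2-X)/S,np.full(X.shape,51.)],-1)
C=(W-np.array(d['eye']))@d['rotation']; a=C[...,0]/C[...,2];b=C[...,1]/C[...,2];s=1+d['k1']*(a*a+b*b)
im=cv2.remap(d['image'],(d['fx']*a*s+d['cx']).astype('f4'),(d['fy']*b*s+d['cy']).astype('f4'),cv2.INTER_CUBIC)
g=cv2.cvtColor(im,cv2.COLOR_BGR2GRAY).astype('f4'); g=cv2.GaussianBlur(g,(0,0),3)
best=None
t=np.linspace(0,2*np.pi,240,endpoint=False)
def cost(q):
    out=0
    v=[]
    for r in(34,40,46):
        v.append(g[np.clip((q[1]+r*S*np.sin(t)).astype(int),0,N-1),np.clip((q[0]+r*S*np.cos(t)).astype(int),0,N-1)])
    w=(np.minimum(v[0],v[2])-v[1]).clip(-5,25)
    return w.mean()
r=max((cost((x,y)),x,y) for x in range(300,421,2) for y in range(300,421,2))
print(r,'pan',c0[0]+(N/2-r[2])/S,c0[1]+(N/2-r[1])/S)
cv2.circle(im,(r[1],r[2]),160,(0,255,0),1);cv2.circle(im,(r[1],r[2]),280,(0,255,0),1)
# jar circle (belly z66 projected to z51 plane)
for k in t:
    p=px(d,[q[0]+q[2]*np.cos(k),q[1]+q[2]*np.sin(k),66]);w=at(d,*p,51)
    cv2.circle(im,(int(N/2-(w[1]-c0[1])*S),int(N/2-(w[0]-c0[0])*S)),1,(255,0,0),-1)
cv2.imwrite('pics/r1.png',im[60:660])
for n,u,v,z in(('bottle',420,215,125),('cup',332,114,75),('tin',219,203,90)): print(n,at(d,u,v,z)[:2])
E
```

```text
jar [578.2579328   38.51293993  30.52249875] 404
[585.64214051  70.15908     51.        ]
(np.float32(16.189447), 350, 352) pan 587.6421405091016 72.65908000136527
bottle [ 568.39058496 -119.70610945]
cup [783.60607079  49.94158   ]
tin [594.8519358  276.56266498]
```

View pics/r1.png

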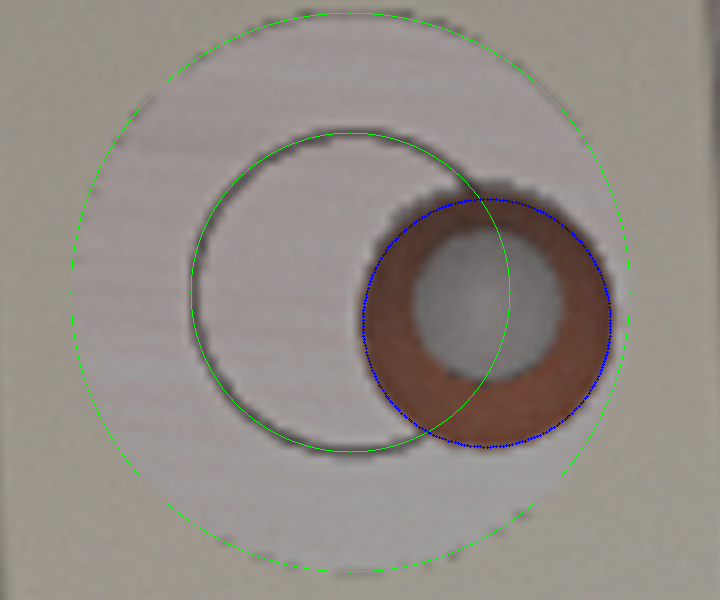

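The rectified view shows the 80 mm ring fits the pan at about (587.2, 72.2). The jar sits at about (579.3, 38.6), taken from the cap and the lit belly edge. It needs a push of about 34 mm along 76.7°. I'll cradle the belly between half-open fingertips and push along -x of the tool.

Request:
carry_out([
  {"rotation": [0, 0, 80.6], "dp": [528, 417, 56], "hand": 0},
  {"rotation": [0, 0, 80.6], "dp": [528, 417, 56], "hand": 0},
  {"rotation": [0, 0, 80.6], "dp": [528, 417, 56], "hand": 0},
  {"rotation": [0, 0, 80.6], "dp": [528, 417, 56], "hand": 0},
  {"rotation": [0, 0, 80.6], "dp": [528, 417, 56], "hand": 0},
  {"rotation": [0, 0, 80.6], "dp": [528, 417, 56], "hand": 0},
  {"rotation": [0, 0, 80.6], "dp": [528, 417, 56], "hand": 0},
  {"rotation": [0, 0, 80.6], "dp": [528, 417, 56], "hand": 0},
  {"rotation": [0, 0, 80.6], "dp": [528, 417, 56], "hand": 0},
  {"rotation": [0, 0, 80.6], "dp": [528, 417, 56], "hand": 0},
  {"rotation": [0, 0, 80.6], "dp": [528, 417, 56], "hand": 0},
  {"rotation": [0, 0, 80.6], "dp": [528, 417, 56], "hand": 0},
  {"rotation": [0, 0, 80.6], "dp": [528, 417, 56], "hand": 0},
  {"rotation": [0, 0, 80.6], "dp": [528, 417, 56], "hand": 0},
  {"rotation": [0, 0, 80.6], "dp": [528, 417, 56], "hand": 0},
  {"rotation": [0, 0, 80.6], "dp": [528, 417, 56], "hand": 0},
  {"rotation": [0, 0, 80.6], "dp": [528, 417, 56], "hand": 0},
  {"rotation": [0, 0, 80.6], "dp": [528, 417, 56], "hand": 0},
  {"rotation": [0, 0, 80.6], "dp": [528, 417, 56], "hand": 0},
  {"rotation": [0, 0, 80.6], "dp": [528, 417, 56], "hand": 0},
])

```text
clock: 2.15
position: [567.2, -10.9, 200.6]
orientation: [-3.141, 0.0, -1.801]
wrist_force: [0.2, 0.6, -0.0]
opening: 42.7
grip_force: 0.0
```

Request:
carry_out([
  {"rotation": [0, 0, 0], "dp": [0, 0, 30], "hand": 0},
  {"rotation": [0, 0, 0], "dp": [0, 0, 60], "hand": 0},
  {"rotation": [0, 0, 0], "dp": [0, 0, 90], "hand": 0},
  {"rotation": [0, 0, 0], "dp": [0, 0, 105], "hand": 0},
  {"rotation": [0, 0, 0], "dp": [0, 0, 105], "hand": 0},
  {"rotation": [0, 0, 0], "dp": [0, 0, 105], "hand": 0},
])

```text
clock: 2.75
position: [567.8, -11.4, 95.8]
orientation: [-3.141, -0.0, -1.802]
wrist_force: [1.0, -0.5, 0.2]
opening: 42.8
grip_force: 0.0
```

```bash
python3 - <<'E'
from h import *
d=grab('scene','s1.png'); s=ctrl.get_state(); p=s['position']; print(p,s['opening'],s['wrist_force'])
u,v=px(d,[570,15,80]); u,v=int(u),int(v); print(u,v)
M=lambda q:(px(d,q)-[u-65,v-50])*6
im=cv2.resize(d['image'][v-50:v+50,u-65:u+65],None,fx=6,fy=6,interpolation=cv2.INTER_CUBIC)
R=Ro.from_euler('xyz',s['orientation']).as_matrix()
for side in(-1,1):
  for k in(0,5,10,15,20,25):
    w=p+R@[11,side*s['opening']/2,k]; cv2.circle(im,tuple(M(w).astype(int)),3,(0,255,0) if k%10==5 else (0,0,255),-1)
cv2.imwrite('pics/s1c.png',im)
E
```

```text
[568.23789448 -11.32843654  96.44578504] 42.70234786615195 [ 1.08144447 -0.28478456  0.35957593]
299 202
```

View pics/s1c.png

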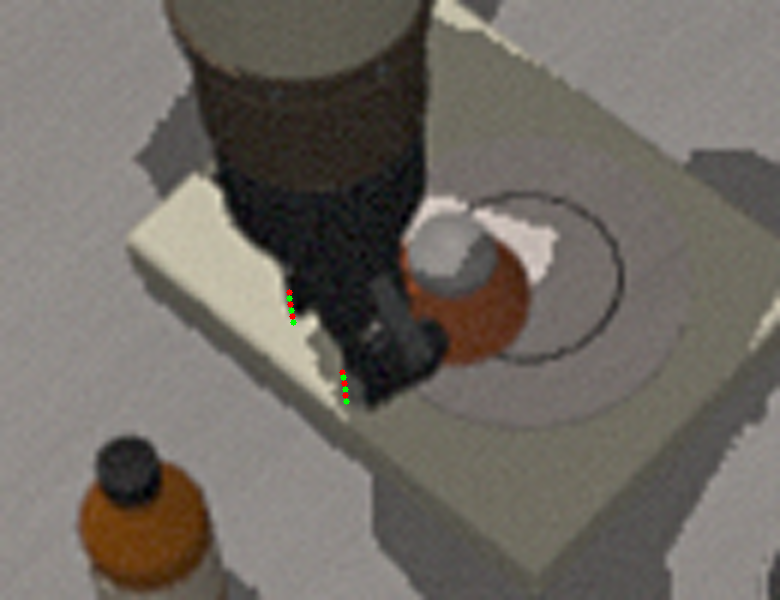

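The fingertips sit about 25 mm ahead of the TCP, behind the jar at about (360,400) in the crop, and clear of everything. Next I lower the fingers and push slowly, stopping short of the middle.

Request:
carry_out([
  {"rotation": [0, 0, 0], "dp": [0, 0, 6], "hand": 0},
  {"rotation": [0, 0, 0], "dp": [0, 0, 11], "hand": 0},
  {"rotation": [0, 0, 0], "dp": [0, 0, 11], "hand": 0},
  {"rotation": [0, 0, 0], "dp": [-4, 0, 11], "hand": 0},
  {"rotation": [0, 0, 0], "dp": [-8, 0, 11], "hand": 0},
  {"rotation": [0, 0, 0], "dp": [-10, 0, 11], "hand": 0},
  {"rotation": [0, 0, 0], "dp": [-12, 0, 11], "hand": 0},
  {"rotation": [0, 0, 0], "dp": [-14, 0, 11], "hand": 0},
  {"rotation": [0, 0, 0], "dp": [-15, 0, 11], "hand": 0},
  {"rotation": [0, 0, 0], "dp": [-16, 0, 11], "hand": 0},
  {"rotation": [0, 0, 0], "dp": [-17, 0, 11], "hand": 0},
  {"rotation": [0, 0, 0], "dp": [-18, 0, 11], "hand": 0},
  {"rotation": [0, 0, 0], "dp": [-19, 0, 11], "hand": 0},
  {"rotation": [0, 0, 0], "dp": [-20, 0, 11], "hand": 0},
  {"rotation": [0, 0, 0], "dp": [-21, 0, 11], "hand": 0},
  {"rotation": [0, 0, 0], "dp": [-22, 0, 11], "hand": 0},
  {"rotation": [0, 0, 0], "dp": [-23, 0, 11], "hand": 0},
  {"rotation": [0, 0, 0], "dp": [-24, 0, 11], "hand": 0},
  {"rotation": [0, 0, 0], "dp": [-25, 0, 11], "hand": 0},
  {"rotation": [0, 0, 0], "dp": [-25, 0, 11], "hand": 0},
])

```text
clock: 4.8
position: [573.1, 12.9, 84.3]
orientation: [3.142, 0.0, -1.802]
wrist_force: [-0.8, -1.5, 0.5]
opening: 42.7
grip_force: 0.5
```

```bash
python3 - <<'E'
from h import *
d=grab('scene','s2.png'); s=ctrl.get_state(); print(s['position'],s['wrist_force'])
u,v=299,202
im=cv2.resize(d['image'][v-50:v+50,u-65:u+65],None,fx=6,fy=6,interpolation=cv2.INTER_CUBIC)
cv2.imwrite('pics/s2c.png',im)
E
```

```text
[573.13782608  12.85850823  84.28878015] [-1.17581333 -0.5966711   0.21862799]
```

View pics/s2c.png

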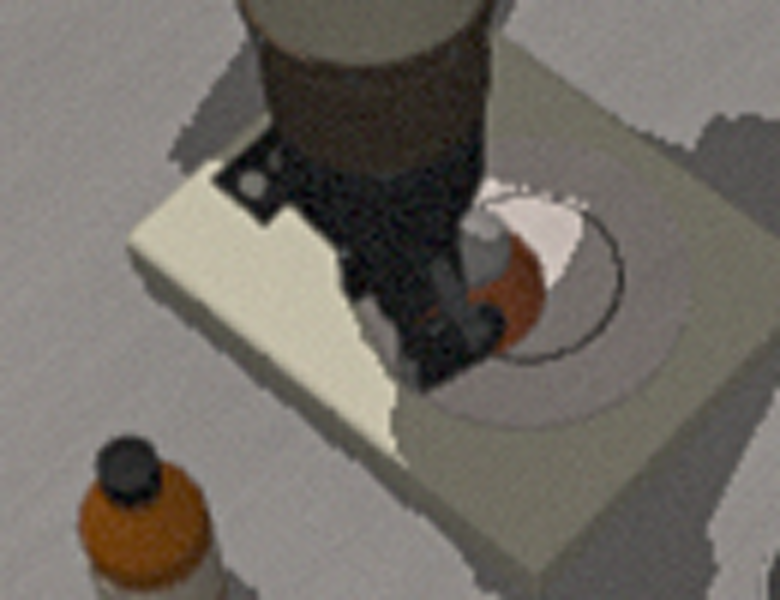

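The jar is upright and has slid about 8–9 mm, its right belly edge moving from 530 to 547 px. I continue, still stopping short of the middle, then back off so I can measure it in the clear.

Request:
carry_out([
  {"rotation": [0, 0, 0], "dp": [-1, 0, 0], "hand": 0},
  {"rotation": [0, 0, 0], "dp": [-2, 0, 0], "hand": 0},
  {"rotation": [0, 0, 0], "dp": [-3, 0, 0], "hand": 0},
  {"rotation": [0, 0, 0], "dp": [-4, 0, 0], "hand": 0},
  {"rotation": [0, 0, 0], "dp": [-5, 0, 0], "hand": 0},
  {"rotation": [0, 0, 0], "dp": [-6, 0, 0], "hand": 0},
  {"rotation": [0, 0, 0], "dp": [-7, 0, 0], "hand": 0},
  {"rotation": [0, 0, 0], "dp": [-8, 0, 0], "hand": 0},
  {"rotation": [0, 0, 0], "dp": [-9, 0, 0], "hand": 0},
  {"rotation": [0, 0, 0], "dp": [-10, 0, 0], "hand": 0},
  {"rotation": [0, 0, 0], "dp": [-11, 0, 0], "hand": 0},
  {"rotation": [0, 0, 0], "dp": [-12, 0, 0], "hand": 0},
  {"rotation": [0, 0, 0], "dp": [-13, 0, 0], "hand": 0},
  {"rotation": [0, 0, 0], "dp": [-14, 0, 0], "hand": 0},
  {"rotation": [0, 0, 0], "dp": [-15, 0, 0], "hand": 0},
  {"rotation": [0, 0, 0], "dp": [-16, 0, 0], "hand": 0},
  {"rotation": [0, 0, 0], "dp": [-17, 0, 0], "hand": 0},
  {"rotation": [0, 0, 0], "dp": [-18, 0, 0], "hand": 0},
  {"rotation": [0, 0, 0], "dp": [-19, 0, 0], "hand": 0},
  {"rotation": [0, 0, 0], "dp": [-19, 0, 0], "hand": 0},
])

```text
clock: 6.85
position: [577.5, 31.4, 84.3]
orientation: [-3.142, 0.0, -1.802]
wrist_force: [-0.1, -0.8, 0.6]
opening: 42.8
grip_force: 0.5
```

Request:
carry_out([
  {"rotation": [0, 0, 0], "dp": [2, 0, 0], "hand": 0},
  {"rotation": [0, 0, 0], "dp": [6, 0, 0], "hand": 0},
  {"rotation": [0, 0, 0], "dp": [15, 0, 0], "hand": 0},
  {"rotation": [0, 0, 0], "dp": [30, 0, 0], "hand": 0},
  {"rotation": [0, 0, 0], "dp": [30, 0, -30], "hand": 0},
  {"rotation": [0, 0, 0], "dp": [60, 0, -60], "hand": 0},
  {"rotation": [0, 0, 0], "dp": [90, 0, -90], "hand": 0},
  {"rotation": [0, 0, 0], "dp": [130, 0, -90], "hand": 0},
  {"rotation": [0, 0, 0], "dp": [160, 0, -90], "hand": 0},
  {"rotation": [0, 0, 0], "dp": [160, 0, -90], "hand": 0},
  {"rotation": [0, 0, 0], "dp": [160, 0, -90], "hand": 0},
])

```text
clock: 7.95
position: [540.1, -125.8, 174.3]
orientation: [-3.142, 0.0, -1.805]
wrist_force: [-0.3, -0.0, 0.2]
opening: 42.9
grip_force: 0.0
```

```bash
cat >> h.py <<'E'
def rect(d,z,c0=(585,70),S=4,N=600):
    X,Y=np.meshgrid(np.arange(N),np.arange(N))
    W=np.stack([c0[0]+(N/2-Y)/S,c0[1]+(N/2-X)/S,np.full(X.shape,float(z))],-1)
    C=(W-np.array(d['eye']))@d['rotation']; a=C[...,0]/C[...,2];b=C[...,1]/C[...,2];s=1+d['k1']*(a*a+b*b)
    return cv2.remap(d['image'],(d['fx']*a*s+d['cx']).astype('f4'),(d['fy']*b*s+d['cy']).astype('f4'),cv2.INTER_CUBIC)
E
python3 - <<'E'
from h import *
d=grab('top','t3.png'); s=ctrl.get_state(); print(s['position'],s['wrist_force'])
# left: plane z51 with pan circles; right: plane z109 (cap top) with a 36 mm circle at pan middle
c=(587.2,72.2); a=rect(d,51,c)[100:500,100:500]; b=rect(d,109,c)[100:500,100:500]
cv2.circle(a,(200,200),160,(0,255,0),1); cv2.circle(b,(200,200),72,(0,255,0),1)
cv2.imwrite('pics/r3.png',np.hstack([a,b]))
E
```

```text
[ 540.41961364 -125.02615752  174.24873656] [-0.26413953 -0.27265321  0.06647723]
```

View pics/r3.png

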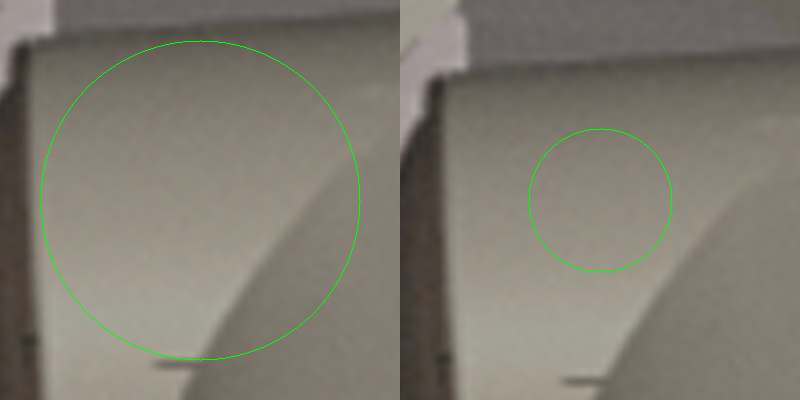

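The arm's link hides the pan from the top camera, so I swing further away.

Request:
carry_out([
  {"rotation": [0, 0, 0], "dp": [30, 0, -40], "hand": 0},
  {"rotation": [0, 0, 0], "dp": [240, 36, -76], "hand": 0},
  {"rotation": [0, 0, 0], "dp": [240, 36, -76], "hand": 0},
  {"rotation": [0, 0, 0], "dp": [240, 36, -76], "hand": 0},
  {"rotation": [0, 0, 0], "dp": [240, 36, -76], "hand": 0},
  {"rotation": [0, 0, 0], "dp": [240, 36, -76], "hand": 0},
  {"rotation": [0, 0, 0], "dp": [240, 36, -76], "hand": 0},
  {"rotation": [0, 0, 0], "dp": [240, 36, -76], "hand": 0},
])

```text
clock: 8.8
position: [450.9, -349.1, 249.8]
orientation: [3.141, 0.001, -1.802]
wrist_force: [0.4, -0.1, -0.2]
opening: 42.9
grip_force: 0.0
```

```bash
python3 - <<'E'
from h import *
d=grab('top','t4.png'); s=ctrl.get_state(); print(s['position'],s['wrist_force'])
c=(587.2,72.2); a=rect(d,51,c)[100:500,100:500]; b=rect(d,109,c)[100:500,100:500]
cv2.circle(a,(200,200),160,(0,255,0),1); cv2.circle(b,(200,200),72,(0,255,0),1)
cv2.imwrite('pics/r4.png',np.hstack([a,b]))
E
```

```text
[ 451.06468876 -348.65306616  249.77720692] [ 0.26769305  0.26112719 -0.3394436 ]
```

View pics/r4.png

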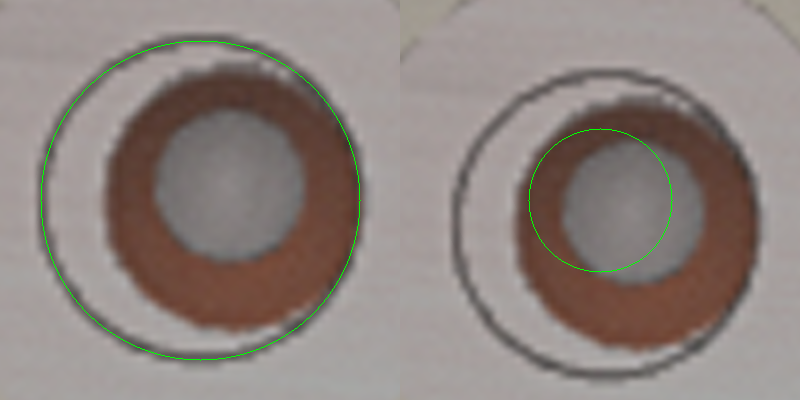

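In the left crop, the belly spans x 105–362 against a ring centred at about (201,197). The cap, in the right crop, is centred at about (233,212). The jar is therefore at about (585.0, 63.7) and the pan middle at (587.8, 71.9). That leaves about 8.7 mm along the same push direction, with 0.7 mm sideways. I return behind the jar and finish the push.

Request:
carry_out([
  {"rotation": [0, 0, 0], "dp": [-50, -5, 0], "hand": 0},
  {"rotation": [0, 0, 0], "dp": [-100, -10, 10], "hand": 0},
  {"rotation": [0, 0, 0], "dp": [-150, -15, 20], "hand": 0},
  {"rotation": [0, 0, 0], "dp": [-200, -20, 40], "hand": 0},
  {"rotation": [0, 0, 0], "dp": [-245, -25, 50], "hand": 0},
  {"rotation": [0, 0, 0], "dp": [-290, -30, 60], "hand": 0},
  {"rotation": [0, 0, 0], "dp": [-335, -36, 70], "hand": 0},
  {"rotation": [0, 0, 0], "dp": [-370, -36.7, 76], "hand": 0},
  {"rotation": [0, 0, 0], "dp": [-370, -36.7, 76], "hand": 0},
  {"rotation": [0, 0, 0], "dp": [-370, -36.7, 110], "hand": 0},
  {"rotation": [0, 0, 0], "dp": [-370, -36.7, 140], "hand": 0},
  {"rotation": [0, 0, 0], "dp": [-370, -36.7, 160], "hand": 0},
  {"rotation": [0, 0, 0], "dp": [-370, -36.7, 166], "hand": 0},
  {"rotation": [0, 0, 0], "dp": [-370, -36.7, 166], "hand": 0},
  {"rotation": [0, 0, 0], "dp": [-370, -36.7, 166], "hand": 0},
])

```text
clock: 10.35
position: [572.0, 2.3, 85.4]
orientation: [-3.14, 0.001, -1.802]
wrist_force: [-0.2, -0.9, 1.0]
opening: 42.5
grip_force: 0.0
```

Request:
carry_out([
  {"rotation": [0, 0, 0], "dp": [-8, 0, 0], "hand": 0},
  {"rotation": [0, 0, 0], "dp": [-16, 0, 0], "hand": 0},
  {"rotation": [0, 0, 0], "dp": [-22, 0, 0], "hand": 0},
  {"rotation": [0, 0, 0], "dp": [-26, 0, 0], "hand": 0},
  {"rotation": [0, 0, 0], "dp": [-27, 0, 0], "hand": 0},
  {"rotation": [0, 0, 0], "dp": [-28, 0, 0], "hand": 0},
  {"rotation": [0, 0, 0], "dp": [-29, 0, 0], "hand": 0},
  {"rotation": [0, 0, 0], "dp": [-30, 0, 0], "hand": 0},
  {"rotation": [0, 0, 0], "dp": [-31, 0, 0], "hand": 0},
  {"rotation": [0, 0, 0], "dp": [-32, 0, 0], "hand": 0},
  {"rotation": [0, 0, 0], "dp": [-33, 0, 0], "hand": 0},
  {"rotation": [0, 0, 0], "dp": [-34, 0, 0], "hand": 0},
  {"rotation": [0, 0, 0], "dp": [-35, 0, 0], "hand": 0},
  {"rotation": [0, 0, 0], "dp": [-36, 0, 0], "hand": 0},
  {"rotation": [0, 0, 0], "dp": [-37, 0, 0], "hand": 0},
  {"rotation": [0, 0, 0], "dp": [-38, 0, 0], "hand": 0},
  {"rotation": [0, 0, 0], "dp": [-38.7, 0, 0], "hand": 0},
  {"rotation": [0, 0, 0], "dp": [-38.7, 0, 0], "hand": 0},
])

```text
clock: 12.15
position: [580.2, 39.6, 84.3]
orientation: [-3.141, 0.0, -1.802]
wrist_force: [-0.3, -0.9, -0.4]
opening: 42.7
grip_force: 0.5
```

Request:
carry_out([
  {"rotation": [0, 0, 0], "dp": [2, 0, 0], "hand": 0},
  {"rotation": [0, 0, 0], "dp": [6, 0, 0], "hand": 0},
  {"rotation": [0, 0, 0], "dp": [15, 0, 0], "hand": 0},
  {"rotation": [0, 0, 0], "dp": [35, 0, 0], "hand": 0},
  {"rotation": [0, 0, 0], "dp": [38, 0, -40], "hand": 0},
  {"rotation": [0, 0, 0], "dp": [40, 0, -90], "hand": 0},
  {"rotation": [0, 0, 0], "dp": [90, 10, -100], "hand": 0},
  {"rotation": [0, 0, 0], "dp": [130, 20, -110], "hand": 0},
  {"rotation": [0, 0, 0], "dp": [400, 36, -166], "hand": 0},
  {"rotation": [0, 0, 0], "dp": [400, 36, -166], "hand": 0},
  {"rotation": [0, 0, 0], "dp": [400, 36, -166], "hand": 0},
  {"rotation": [0, 0, 0], "dp": [400, 36, -166], "hand": 0},
  {"rotation": [0, 0, 0], "dp": [400, 36, -166], "hand": 0},
  {"rotation": [0, 0, 0], "dp": [400, 36, -166], "hand": 0},
  {"rotation": [0, 0, 0], "dp": [400, 36, -166], "hand": 0},
  {"rotation": [0, 0, 0], "dp": [400, 36, -166], "hand": 0},
])

```text
clock: 13.75
position: [452.4, -342.1, 250.1]
orientation: [3.141, 0.0, -1.805]
wrist_force: [-0.5, -0.0, 0.3]
opening: 42.5
grip_force: 0.0
```

```bash
python3 - <<'E'
from h import *
d=grab('top','t5.png'); s=ctrl.get_state(); print(s['position'],s['wrist_force'])
c=(587.8,71.9); a=rect(d,51,c)[100:500,100:500]; b=rect(d,109,c)[100:500,100:500]
cv2.circle(a,(200,200),160,(0,255,0),1); cv2.circle(b,(200,200),72,(0,255,0),1)
cv2.imwrite('pics/r5.png',np.hstack([a,b]))
E
```

```text
[ 452.71605606 -341.38272543  249.97913181] [-0.18192723  0.69144846  0.22281457]
```

View pics/r5.png

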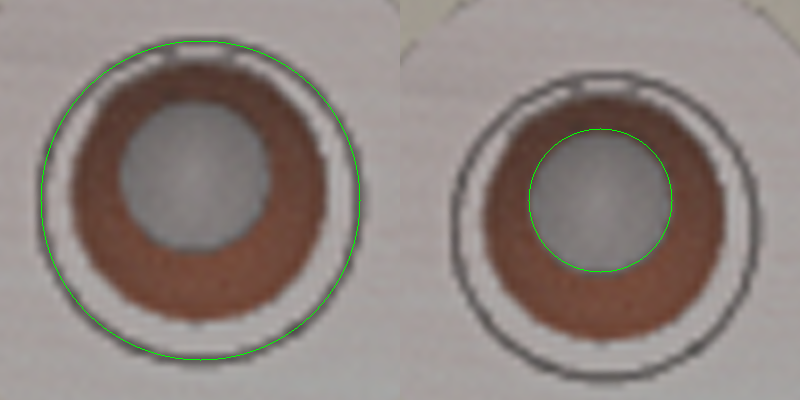

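The cap coincides with the predicted centred circle at (200,200), and the belly is inside the ring all round, about 1 mm off centre. The arm is clear, so I hand the job in.

```bash
python3 -c "
from plant import job; print(job.job_done())"
```

```text
the job is handed in; nothing more can be done
None
```

The jar was pushed to about 1 mm from the pan's middle in the last picture, standing upright and untouched, and the job is handed in; no verdict was returned.

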